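# Turn the block to the fence and hold the saw guard at the mark

### The job

The bench saw is being set up for its next cut. Turn the wooden block so that its red end sits square and flush against the saw's steel fence, with the block lying flat on the saw table, and let go of it; then raise the yellow sprung blade guard until its white pointer lines up with the red pointer beside it and hold it there, so that the blade can be sighted against the work. Finish with the gripper still holding the guard up at the mark; leave the red pointer as it is set, and do not disturb the offcut, the tin or the tape measure.

Things in the scene. Friction and masses are not known exactly. Their poses are not given: they have to be found in the camera images.
- saw: compact orange bench saw fixed to the bench, 320 (x) x 420 (y) mm; its -x side faces the robot, yaw varies. Origin: centre of its underside, on the bench; z up. Its aluminium table top is 90 mm above the origin. The fence stands at its -y side, the blade and its guard at y = +90 mm, blade along x.
- fence_face (a point): middle of the lower edge of the fence's working face, on the saw table (x = 0, y = -150, z = 90 mm in the saw frame). The fence is a steel bar 300 mm long along the saw's x, 26 mm thick, standing 35 mm above the saw table; its flat face looks to the saw's +y. Axes as the saw's.
- block: loose pale wooden block, 100 (its x) x 45 (y) x 40 mm high (z), 0.1 to 0.16 kg. Origin: centre of its underside. The end face at its +x is painted red, as are the last 12 mm. At the start it lies flat on the saw table between fence and guard, its red end towards the robot, give or take 30 degrees.
- block_red_end (a point): centre of the block's red end face, 50 mm along +x from the block's origin and 20 mm above its underside.
- guard (a joint): angle of the yellow blade guard, rad. 0 = shut, grows as its front edge (towards the robot) rises about the hinge; stop at 1.2. A spring and its weight pull it shut at all angles: 4 to 7 N at the handle, along its arc up and back, raises it. The guard is a hood 160 x 80 mm, 50 mm high, reaching 25 to 185 mm from the hinge axis towards the saw's -x.
- guard_handle (a point): middle of the guard's black handle: a round bar 12 mm thick, 72 mm long, along the saw's y, bridging 50 mm above the hood's top; shut, it is 155 mm in front of (saw -x) and 70 mm above the hinge axis. It can be pinched from above, fingers front and back (closing along the saw's x), with 60 mm free between its end posts; the bar may turn in the fingers as the guard rises.
- guard_hinge (a point): point on the guard's hinge axis (parallel to the saw's y) under the middle of the hood, fixed to the saw, 45 mm above the saw table, at x = +120, y = +90 mm of the saw frame.
- guard_pointer (a point): round tip of the white pointer fixed on the guard's +y side, 135 mm from the hinge axis, level when the guard is shut. Its x axis runs along the pointer towards the hinge.
- mark (a joint): angle at which the red pointer is set, rad, measured as guard: the pointers are in line when both joints read the same. Set between 0.4 and 0.8 at the start; stiff, not to be moved.
- mark_pointer (a point): round tip of the red pointer, 135 mm from the hinge axis; same axis as the guard, 10 mm further to the saw's +y than the white pointer. Its x axis runs along the pointer towards the hinge.
- offcut: small darker wooden offcut, 25 x 50 x 20 mm, lying on the rear (+x) edge of the saw table; leave alone. Origin: centre of its underside.
- tin: metal tin with green label, 80 mm across, 110 mm high, on the bench on the saw's +y side; leave alone. Origin: centre of its underside.
- tape: yellow tape measure, 65 x 70 x 35 mm, on the bench on the saw's -y side; leave alone. Origin: centre of its underside.
Not all that is in view belongs to the job. Several things have the shape of the block; the one meant has the colours described above.

How it is judged:
By the outcome, as a careful person would: the job done as asked, in the order asked, and still so for the second after the job is handed in, while the arm keeps its last pose, push and grip.
It also fails if it takes over 51 s, if anything falls off the work surface, if the arm or the gripper's body presses on something with over 40 N, if the wrist force passes 120 N, or if a joint passes its speed limit or range.

### The arm

A 7-joint arm with a two-finger parallel gripper is mounted at the origin on the work surface. World frame = base frame: x ahead of the robot, y to its left, z up, the work surface at z = 0. Lengths are in m, angles in degrees, forces in N, time in s.
With the tool pointing down it reaches from about 0.4 to 0.85 m from the base axis. Payload 10.4 kg.
Tool frame: the origin (TCP) lies midway between the tips of the shut fingers; the grasp point (between the pads) lies manip.tcp_to_grasp behind it (manip.tcp_to_grasp is the distance from the TCP to the grasp point, in m); z points along the fingers, y is the line along which they close (so a half turn about z gives the same grasp; the last joint's range is limited). The gripper opens to 85 mm and grips with 20 to 120 N. Pads are 22 mm wide; open, the fingers measure 114 mm over their backs; the gripper's body (76 mm by 85 mm) begins 54 mm behind the grasp point. The pads swing forward as they close: fully open they stand 13 mm farther back than shut.
Start: joints at [68.148, 19.034, -3.707, 83.658, 1.238, 77.344, -5.071], TCP at [0.219, -0.585, 0.231] pointing down, gripper open.
Joint ranges: [-148.97, 148.97], [-28.65, 121.19], [-84.17, 76.75], [9.2, 138.47], [-72.65, 252.65], [3.7, 117.97], [-149.18, 149.18]. Speed limits (degrees/s): [127.2, 127.2, 159.86, 159.86, 180, 180, 180].

### API

Orientations are given as [roll, pitch, yaw] about the fixed x, y, z axes, in that order (R = Rz(yaw) Ry(pitch) Rx(roll)).
In Python, from workcell import manip gives the robot as it stands.
- The arm moves only by the shell command python3 -m inch 'ROWS' [FORCE]. ROWS is text: rows parted by semicolons, each of 5 numbers parted by spaces: the shift along the tool's x, y, z in cm, then the turn about the tool's z in degrees, then the opening, from 0 (shut) to 1 (fully open). In form: tx ty tz turn hand; .... A call has 1 to 20 rows; each row is the pose to reach, as a shift and turn from the pose commanded when the call began, along the tool's axes at that moment; what a row does not reach only later rows make up. A row lasts 1/12 s, in which the tool goes at most 41.7 mm and 7.16 degrees, less where a joint would pass 70% of its speed; a pose out of reach is approached as far as the arm can. A call with a gripper value outside its range is refused whole. The fingers move at their own pace and stop on an object; FORCE is the grip in N (left out, the last holds). Time passes only in rows, so rows that repeat a pose let the fingers close. It gives the time, the measured TCP pose, the force, the opening and the grip force at its end, in the units of the state.
- manip.observe(): the state, without advancing time (a new reading comes with each control period).
- manip.read_camera(name): name is "side" or "top" or "wrist"; returns a dict with "color" (420x560x3 uint8, red, green, blue), "fx", "fy", "cx", "cy" (pixels), "k1" (the pictures are not rectified: a ray, as slopes to the right and down, at radius r is drawn at 1 + k1 r^2 times it, then the intrinsics apply), "rvec" (rotation vector, rad) and "tvec" (3), from world to camera coordinates, as OpenCV has them; the wrist camera has in their place "tool_from_camera" (4x4, takes a point from camera to tool coordinates, whose origin is the TCP and whose axes are the flange's). Camera axes: x right, y down, z forward; pixel columns grow to the right and rows downward; lengths in m; the calibration is good to about 2 mm. A picture is of the moment at which its call begins: read the wrist's pose just before it. There is no depth.
- manip.hand_in(): hands the job in; it is judged then, once.
Trained networks look in a picture, given as the dict that the camera call returned (one of the last four; its "shot" number tells which), for a name from the list of things; names that differ only in an ending like _2 or _b are one class to them, and where a whole thing is asked for, a point or a joint stands for the part that bears it (a point fixed in the world has none). Each returns a list of dicts, best first, with "confidence" (0 to 1); they miss things now and then, are a little off and sometimes report something else, mostly with a low value. They report only what shows in the picture. A call takes as long as a camera call. They do not tell look-alikes from the thing itself.
- manip.cut_out(picture, label): "pixels" (420x560 bool, what is visible of it) and "centre" ([column, row] in pixels, amid what is visible of it).
- manip.landmark_of(picture, label): "centre" ([column, row] in pixels: a listed point, or the origin of a listed thing).
The state is a dict: "t": time; "joint_positions": joint angles; "joint_velocities": joint speeds; "tau": joint torques, N m; "ee_pos": TCP position; "ee_rot": TCP orientation; "force": force on the tool from outside, world axes, zero at the start; "moment": the same for the moment, N m; "width": finger opening in m; "finger_force": force on a finger pad.
Only numpy, scipy, OpenCV 4.12 (cv2) and the standard library are available. Lean on these libraries where they do the work, as an engineer would, in place of code of your own. Each camera call takes 0.05 s, during which the arm holds its last target. There are 200 camera calls.

## Working session

There is one attempt and no reset: what is moved stays moved. The work goes in short steps, Python scripts to look and compute and a shell command to move; the robot and the scene stay as the last step left them, time stands still between calls to the robot, and variables do not carry over. Pictures are saved under pics/ and viewed, at most 10 in all, crops included, and the job is handed in when it is done.

```bash
ls; mkdir -p pics
cat > h.py <<'E'
import numpy as np, cv2
from scipy.spatial.transform import Rotation as R
from workcell import manip
def pose():
    s=manip.observe(); return np.array(s["ee_pos"]),R.from_euler('xyz',s["ee_rot"],degrees=True).as_matrix(),s
def shot(n):
    p,Rm,s=pose(); c=manip.read_camera(n)
    if "rvec" in c:
        A=cv2.Rodrigues(np.array(c["rvec"],float))[0]; c["Rw"]=A.T; c["o"]=-A.T@np.array(c["tvec"]).ravel()
    else:
        T=np.array(c["tool_from_camera"]); c["Rw"]=Rm@T[:3,:3]; c["o"]=p+Rm@T[:3,3]
    return c
def ray(c,uv):
    d=np.array([(uv[0]-c["cx"])/c["fx"],(uv[1]-c["cy"])/c["fy"]]); s=d.copy()
    for _ in range(20): s=d/(1+c["k1"]*(s@s))
    v=c["Rw"]@np.array([s[0],s[1],1]); return v/np.linalg.norm(v)
def proj(c,P):
    q=c["Rw"].T@(np.array(P)-c["o"]); s=q[:2]/q[2]; s=s*(1+c["k1"]*(s@s)); return np.array([c["fx"]*s[0]+c["cx"],c["fy"]*s[1]+c["cy"]])
def atz(c,uv,z):
    d=ray(c,uv); return c["o"]+d*(z-c["o"][2])/d[2]
def tri(l):
    A=np.zeros((3,3));b=np.zeros(3)
    for c,uv in l:
        d=ray(c,uv);M=np.eye(3)-np.outer(d,d);A+=M;b+=M@c["o"]
    P=np.linalg.solve(A,b); return P,[np.round(proj(c,P)-uv,1) for c,uv in l]
def save(c,f,crop=None,k=1):
    im=c["color"][:,:,::-1]
    if crop: im=im[crop[1]:crop[3],crop[0]:crop[2]]
    cv2.imwrite("pics/"+f,cv2.resize(im,None,fx=k,fy=k,interpolation=cv2.INTER_CUBIC))
E
cat > a.py <<'E'
from h import *
np.set_printoptions(precision=4,suppress=True)
p,Rm,s=pose(); print(s["t"],p,s["ee_rot"],s["force"],s["width"],manip.tcp_to_grasp)
cs={n:shot(n) for n in("side","top")}
for n,c in cs.items(): save(c,n+"0.png"); print(n,c["o"],c["k1"],c["fx"])
for l in["saw","fence_face","block","block_red_end","guard_handle","guard_hinge","guard_pointer","mark_pointer","offcut","tin","tape"]:
    r={n:manip.landmark_of(c,l)[:3] for n,c in cs.items()}
    print(l,{n:[(np.round(x["centre"],1).tolist(),round(x["confidence"],2)) for x in v] for n,v in r.items()},
      *(tri([(cs[n],np.array(v[0]["centre"])) for n,v in r.items()]) if all(r.values()) else ()))
E
python3 a.py
```

```text
pics
0.0 [ 0.2193 -0.5849  0.2305] [-179.9155    0.0039   20.5543] [0.4163 1.1195 0.1267] 0.08512673113779437 0.0187
side [ 0.2281 -1.154   0.8084] -0.20017537908489316 517.136372222036
top [0.4177 0.0237 1.0622] 0.037229836642211675 392.72988051456366
saw {'side': [], 'top': [([422.1, 194.6], 0.72), ([316.6, 190.6], 0.61)]}
fence_face {'side': [([330.4, 272.0], 0.89)], 'top': [([376.2, 190.2], 0.94), ([339.2, 131.8], 0.33)]} [ 0.5681 -0.2255  0.0941] [array([-1.3,  0.2]), array([ 0.3, -1.3])]
block {'side': [([222.2, 289.4], 0.97), ([293.5, 364.0], 0.88), ([226.7, 216.0], 0.81)], 'top': [([436.2, 243.3], 0.88), ([410.8, 292.8], 0.83), ([330.3, 283.9], 0.68)]} [ 0.3692 -0.3307  0.1684] [array([30.9, -3.9]), array([-0.7, 28.2])]
block_red_end {'side': [([236.5, 354.2], 0.76), ([297.1, 247.9], 0.75), ([212.8, 208.8], 0.71)], 'top': [([427.6, 287.6], 0.87), ([177.8, 281.7], 0.87), ([425.0, 254.0], 0.82)]} [ 0.3216 -0.3668  0.0206] [array([-0.7,  0. ]), array([ 0. , -0.5])]
guard_handle {'side': [([299.4, 185.5], 0.63)], 'top': [([280.9, 190.1], 0.85)]} [0.5535 0.0128 0.2058] [array([-1.
[... 284 characters left out ...]
35 0.0519 0.1395] [array([-1.5,  0.2]), array([ 0.3, -1.7])]
mark_pointer {'side': [([314.5, 172.8], 0.6), ([330.7, 270.4], 0.35)], 'top': [([259.1, 164.3], 0.56)]} [0.6092 0.0605 0.2149] [array([-1.3,  0.2]), array([ 0.3, -1.6])]
offcut {'side': [([374.1, 243.2], 0.64)], 'top': [([336.8, 131.4], 0.64), ([278.5, 186.5], 0.53)]} [ 0.7184 -0.1309  0.0927] [array([-0.8,  0.2]), array([ 0.2, -0.8])]
tin {'side': [([278.1, 214.0], 0.56)], 'top': [([200.7, 198.4], 0.96)]} [0.5555 0.2303 0.0004] [array([ 1.2, -0.1]), array([-0.2,  1.4])]
tape {'side': [([343.9, 341.8], 0.97)], 'top': [([419.8, 195.7], 0.88), ([259.5, 165.2], 0.18)]} [ 0.5631 -0.3653  0.0023] [array([-0.1,  0. ]), array([ 0., -0.])]
```

View pics/side0.png

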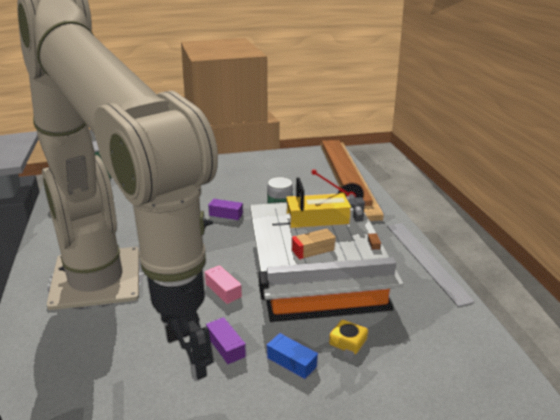

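View pics/top0.png

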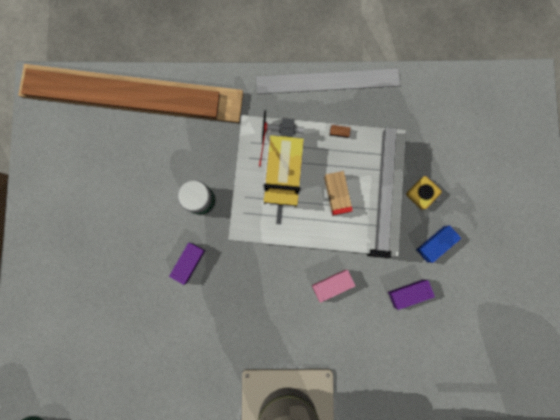

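The block to turn is the pale one with a red end: side (313,245) with red at (297,248); top (339,193) with red at (342,211). Look-alikes are pink at side (223,284), purple at (227,340) and (226,209), and blue at (293,355). A close crop and measurement follow.

```bash
cat > b.py <<'E'
from h import *
np.set_printoptions(precision=4,suppress=True)
cs={n:shot(n) for n in("side","top")}
near={"side":(313,245),"top":(339,193)}
for l in("block","block_red_end"):
    L=[]
    for n,c in cs.items():
        r=[x for x in manip.landmark_of(c,l) if np.hypot(*(np.array(x["centre"])-near[n]))<35]
        print(l,n,[(np.round(x["centre"],1),x["confidence"]) for x in r])
        if r: L.append((c,np.array(r[0]["centre"])))
    if len(L)==2: print(tri(L))
c=cs["top"]
for x in manip.cut_out(c,"block"):
    if np.hypot(*(np.array(x["centre"])-near["top"]))<35:
        print(x["confidence"],x["pixels"].sum()); 
        pts=np.array([atz(c,(u,v),.13)[:2] for v,u in np.argwhere(x["pixels"])]); print("rect(m) at .13",cv2.minAreaRect((pts*1000).astype(np.float32)))
a=cs["side"]["color"][215:275,270:360]; b=c["color"][160:230,300:390]
cv2.imwrite("pics/crop1.png",np.hstack([cv2.resize(a,(390,260)),cv2.resize(b,(390,260))])[:,:,::-1])
E
python3 b.py
```

```text
block side [(array([313.3, 251.2]), 0.79)]
block top [(array([336.3, 193. ]), 0.77)]
(array([ 0.559 , -0.1261,  0.0901]), [array([ 0., -0.]), array([-0.,  0.])])
block_red_end side []
block_red_end top [(array([343.1, 213.3]), 0.69)]
0.69 785
rect(m) at .13 ((553.8456420898438, -125.59495544433594), (99.30779266357422, 47.25485610961914), 11.641815185546875)
```

View pics/crop1.png

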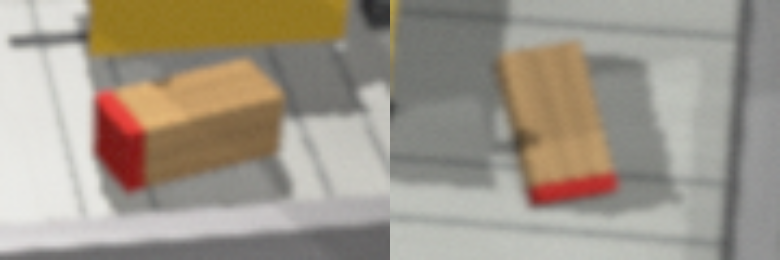

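The crop confirms it: pale wood with a red end facing the robot, the red at side about (297,248) and top about (342,211). I'll hover over it for a close look.

```bash
R="47.7 -31.1 -2 9 1"; python3 -m inch '10 -6.5 -2 3 1;47.7 -31.1 -2 9 1;47.7 -31.1 -2 9 1;47.7 -31.1 -2 9 1;47.7 -31.1 -2 9 1;47.7 -31.1 -2 9 1;47.7 -31.1 -2 9 1;47.7 -31.1 -2 9 1;47.7 -31.1 -2 9 1;47.7 -31.1 -2 9 1;47.7 -31.1 -2 9 1;47.7 -31.1 -2 9 1;47.7 -31.1 -2 9 1;47.7 -31.1 -2 9 1;47.7 -31.1 -2 9 1;47.7 -31.1 -2 9 1;47.7 -31.1 -2 9 1;47.7 -31.1 -2 9 1'
cat > w.py <<'E'
from h import *
import sys
np.set_printoptions(precision=4,suppress=True)
c=shot("wrist"); p,Rm,s=pose(); print(p,s["ee_rot"],s["joint_velocities"][0])
save(c,sys.argv[1])
for l in["block","block_red_end","fence_face","guard_handle","guard_pointer","mark_pointer"]:
    print(l,[(np.round(x["centre"],1),round(x["confidence"],2),atz(c,x["centre"],.11 if l=="block_red_end" else .09)) for x in manip.landmark_of(c,l)[:2]])
for x in manip.cut_out(c,"block")[:2]:
    pts=np.array([atz(c,(u,v),.13)[:2] for v,u in np.argwhere(x["pixels"])]); print("rect",x["confidence"],cv2.minAreaRect((pts*1000).astype(np.float32)))
E
python3 w.py w1.png
```

```text
t: 3.05
ee_pos: [0.5564, -0.1281, 0.2513]
ee_rot: [180.0, 0.0, 11.4]
force: [-0.7, -0.4, 0.1]
width: 0.0856
finger_force: 0.0
[ 0.5563 -0.1281  0.2513] [179.965    0.0178  11.4234] 0.044798939443213996
block [(array([277.5, 187.1]), 0.83, array([ 0.5586, -0.123 ,  0.09  ])), (array([243.3, 347.6]), 0.66, array([ 0.3966, -0.1212,  0.09  ]))]
block_red_end [(array([278.3, 250.7]), 0.77, array([ 0.51  , -0.1335,  0.11  ])), (array([196.7, 364.8]), 0.77, array([ 0.3844, -0.0817,  0.11  ]))]
fence_face [(array([399.9, 199.8]), 0.69, array([ 0.5684, -0.2282,  0.09  ]))]
guard_handle [(array([ 27.5, 183.5]), 0.65, array([0.5197, 0.089 , 0.09  ]))]
guard_pointer [(array([ 33.8, 118. ]), 0.87, array([0.5764, 0.0849, 0.09  ])), (array([275.7, 252.6]), 0.25, array([ 0.4999, -0.133 ,  0.09  ]))]
mark_pointer [(array([242.2, 138.8]), 0.27, array([ 0.5925, -0.0868,  0.09  ]))]
rect 0.87 ((557.609619140625, -123.26781463623047), (101.78167724609375, 44.75609588623047), 10.791791915893555)
rect 0.79 ((416.6707763671875, -114.1732177734375), (46.875301361083984, 79.4448471069336), 17.507625579833984)
```

View pics/w1.png

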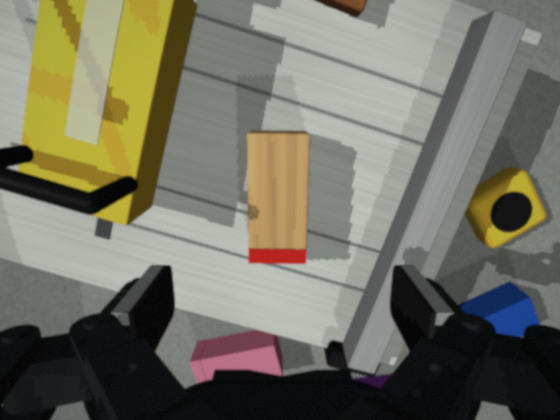

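The wrist view shows the block upright at (278,195), red end at (278,256), and parallel to the tool. The fence runs from (350,365) to (493,15). Next I need the fence line and yaw.

```bash
cat > f.py <<'E'
from h import *
np.set_printoptions(precision=4,suppress=True)
c=shot("wrist"); g=cv2.cvtColor(c["color"],cv2.COLOR_RGB2GRAY)
for x1,y1,x2,y2 in cv2.createLineSegmentDetector().detect(g)[0][:,0]:
    if np.hypot(x2-x1,y2-y1)<55 or y1>350: continue
    o=[]
    for z in(.09,.125):
        a,b=atz(c,(x1,y1),z),atz(c,(x2,y2),z); d=b-a; y=np.degrees(np.arctan2(d[1],d[0]))
        y=(y+90)%180-90
        yf=a[1]+d[1]/d[0]*(.57-a[0])
        o.append("z%.3f yaw %.1f y@.57 %.4f"%(z,y,yf))
    print(np.round([x1,y1,x2,y2]),*o)
E
python3 f.py
```

```text
[ 10. 169.  91. 193.] z0.090 yaw 84.3 y@.57 0.5123 z0.125 yaw 84.3 y@.57 0.3789
[ 96. 216.  -0. 188.] z0.090 yaw 84.2 y@.57 0.6956 z0.125 yaw 84.2 y@.57 0.5428
[377.  26. 311.  -1.] z0.090 yaw 81.5 y@.57 -1.0247 z0.125 yaw 81.5 y@.57 -0.9601
[177. 308. 322. 347.] z0.090 yaw 84.1 y@.57 1.3403 z0.125 yaw 84.1 y@.57 1.1133
[137. 177. 175.   0.] z0.090 yaw -5.7 y@.57 -0.0062 z0.125 yaw -5.7 y@.57 -0.0178
[443.  97. 473.  21.] z0.090 yaw -5.8 y@.57 -0.2289 z0.125 yaw -5.8 y@.57 -0.2148
[308. 135. 249. 134.] z0.090 yaw -79.9 y@.57 0.0672 z0.125 yaw -79.9 y@.57 0.0807
[252. 249. 307. 249.] z0.090 yaw -78.9 y@.57 -0.4691 z0.125 yaw -78.9 y@.57 -0.3968
[247. 260. 126. 225.] z0.090 yaw 84.3 y@.57 0.7117 z0.125 yaw 84.3 y@.57 0.5553
[344. 341. 380. 255.] z0.090 yaw -5.8 y@.57 -0.2289 z0.125 yaw -5.8 y@.57 -0.2148
[380. 253. 423. 148.] z0.090 yaw -5.8 y@.57 -0.2288 z0.125 yaw -5.8 y@.57 -0.2148
[128. 312. 163. 266.] z0.090 yaw -26.9 y@.57 -0.0864 z0.125 yaw -26.9 y@.57 -0.0863
[199.   5. 153. 205.] z0.090 yaw -5.7 y@.57 -0.0241 z0.125 yaw -5.7 y@.57 -0.0336
[  0. 257. 116. 291.] z0.090 yaw 84.0 
[... 1213 characters left out ...]
0 yaw 86.1 y@.57 0.3755 z0.125 yaw 86.1 y@.57 0.2291
[234. 212. 159. 189.] z0.090 yaw 84.1 y@.57 0.2907 z0.125 yaw 84.1 y@.57 0.1855
[160. 185. 235. 207.] z0.090 yaw 84.3 y@.57 0.2653 z0.125 yaw 84.3 y@.57 0.1611
[269.  97. 187.  70.] z0.090 yaw 84.2 y@.57 -0.6900 z0.125 yaw 84.2 y@.57 -0.6832
[283.  45. 199.  18.] z0.090 yaw 84.3 y@.57 -1.1044 z0.125 yaw 84.3 y@.57 -1.0508
[109.  82. 125.   0.] z0.090 yaw -5.8 y@.57 0.0315 z0.125 yaw -5.8 y@.57 0.0155
[476. 146. 520.  42.] z0.090 yaw -5.9 y@.57 -0.2708 z0.125 yaw -5.9 y@.57 -0.2518
[431. 248. 473. 153.] z0.090 yaw -5.8 y@.57 -0.2708 z0.125 yaw -5.8 y@.57 -0.2519
[ 76.  68.  66. 134.] z0.090 yaw -5.7 y@.57 0.0586 z0.125 yaw -5.7 y@.57 0.0395
```

```bash
python3 -m inch '0.3 -0.4 3 0.5 1;0.3 -0.4 6 0.5 1;0.3 -0.4 9 0.5 1;0.3 -0.4 12 0.5 1;0.3 -0.4 14.5 0.5 1;0.3 -0.4 15.6 0.5 1;0.3 -0.4 15.6 0.5 1;0.3 -0.4 15.6 0.5 0.3;0.3 -0.4 15.6 0.5 0.3;0.3 -0.4 15.6 0.5 0.3;0.3 -0.4 15.6 0.5 0.3;0.3 -0.4 15.6 0.5 0.3;0.3 -0.4 15.6 0.5 0.3;0.3 -0.4 15.6 0.5 0.3;0.3 -0.4 15.6 0.5 0.3' 40
```

```text
t: 4.75
ee_pos: [0.5602, -0.1223, 0.0972]
ee_rot: [179.9, -0.2, 11.0]
force: [-1.1, 0.1, 7.0]
width: 0.0442
finger_force: 42.0
```

```bash
python3 -m inch '0 0 -1 0 0.3;0 0 -1.6 0 0.3;0 0.5 -1.6 -7 0.3;0 1 -1.6 -14 0.3;-0.2 1.5 -1.6 -21 0.3;-0.3 2 -1.6 -28 0.3;-0.5 2.5 -1.6 -35 0.3;-0.7 3 -1.6 -42 0.3;-0.9 3.5 -1.6 -49 0.3;-1 4 -1.6 -56 0.3;-1.05 4.3 -1.6 -63 0.3;-1.05 4.3 -1.6 -70 0.3;-1.05 4.3 -1.6 -73.2 0.3;-1.05 4.3 -1.6 -73.2 0.3;-1.05 4.3 -1.6 -73.2 0.3;-1.05 4.3 -1.6 -73.2 0.3'; python3 w.py w2.png; python3 f.py | grep -E "yaw (-[3-9]\.|8[2-6])"
```

```text
t: 6.08
ee_pos: [0.5571, -0.1663, 0.1117]
ee_rot: [180.0, 0.0, 84.1]
force: [0.5, 0.9, -1.3]
width: 0.0445
finger_force: 41.1
[ 0.5571 -0.1662  0.1116] [179.9802   0.0149  84.152 ] -0.10894905186702816
block [(array([280. , 273.1]), 0.92, array([ 0.5552, -0.1756,  0.09  ]))]
block_red_end []
fence_face []
guard_handle []
guard_pointer []
mark_pointer []
rect 0.66 ((557.7410278320312, -159.14486694335938), (85.71939849853516, 50.133548736572266), 84.02958679199219)
[ -0. 265.  17. 339.] z0.090 yaw 83.8 y@.57 1.2621 z0.125 yaw 83.8 y@.57 0.9825
[344. 340. 350. 257.] z0.090 yaw 83.8 y@.57 -0.3497 z0.125 yaw 83.8 y@.57 -0.2835
[213. 239. 217. 330.] z0.090 yaw 83.6 y@.57 0.2436 z0.125 yaw 83.6 y@.57 0.1821
[530. 105. 492. 323.] z0.090 yaw 84.2 y@.57 -1.1224 z0.125 yaw 84.2 y@.57 -0.8895
[440. 106. 417. 312.] z0.090 yaw 84.2 y@.57 -0.7214 z0.125 yaw 84.2 y@.57 -0.5746
[108.   1. 142. 311.] z0.090 yaw 84.2 y@.57 0.6614 z0.125 yaw 84.2 y@.57 0.5115
[487. 318. 522. 106.] z0.090 yaw 84.3 y@.57 -1.0985 z0.125 yaw 84.3 y@.57 -0.8706
[211. 251. 203. 102.] z0.090 yaw 84.1 y@.57 0.2928 z0.125 yaw 8
[... 452 characters left out ...]
w 86.2 y@.57 0.2021 z0.125 yaw 86.2 y@.57 0.1577
[522. 101. 536.   1.] z0.090 yaw 84.1 y@.57 -1.0670 z0.125 yaw 84.1 y@.57 -0.8462
[542.  19. 533. 101.] z0.090 yaw 86.4 y@.57 -1.7558 z0.125 yaw 86.4 y@.57 -1.3791
[349. 181. 209. 182.] z0.090 yaw -5.6 y@.57 -0.1311 z0.125 yaw -5.6 y@.57 -0.1241
[355. 184. 351. 251.] z0.090 yaw 84.3 y@.57 -0.3694 z0.125 yaw 84.3 y@.57 -0.2980
[433. 102. 442.   1.] z0.090 yaw 84.3 y@.57 -0.6919 z0.125 yaw 84.3 y@.57 -0.5513
[202.  98. 198.   1.] z0.090 yaw 84.2 y@.57 0.2976 z0.125 yaw 84.2 y@.57 0.2257
[205.   1. 210.  97.] z0.090 yaw 84.2 y@.57 0.2687 z0.125 yaw 84.2 y@.57 0.2031
[450.   1. 443.  74.] z0.090 yaw 84.2 y@.57 -0.7175 z0.125 yaw 84.2 y@.57 -0.5716
```

View pics/w2.png

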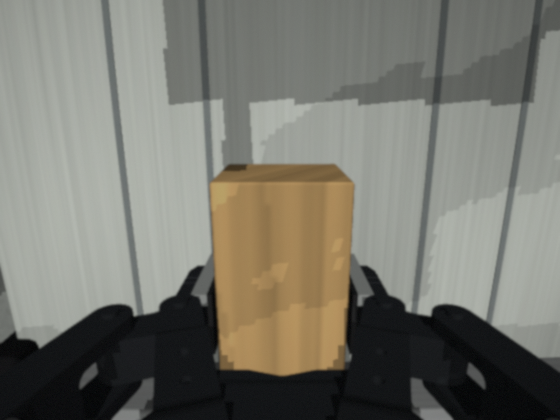

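The block hangs square in the grip, with its back end at rows 164 to 182 in columns 212–352. I'll lower it and press it gently on the fence.

```bash
python3 -m inch '0 0 1 0 0.3;0 0 1.45 0 0.3;0 0 1.45 0 0.3;-0.3 0 1.45 0 0.3;-0.5 0 1.45 0 0.3;-0.7 0 1.45 0 0.3;-0.8 0 1.45 0 0.3;-0.9 0 1.45 0 0.3;-0.9 0 1.45 0 0.3;-0.9 0 1.45 0 0.3;-0.9 0 1.45 0 0.3'
```

```text
t: 7.45
ee_pos: [0.5569, -0.1731, 0.097]
ee_rot: [179.9, -0.1, 84.3]
force: [0.4, 5.9, 6.7]
width: 0.0444
finger_force: 42.3
```

```bash
python3 -m inch '-0.15 0 0 0 0.3;-0.3 0 0 0 0.3;-0.3 0 0 0 0.3;-0.3 0 0 0 0.3;-0.1 0 0 0 0.3;-0.1 0 0 0 0.3' ; python3 -m inch '0 0 0 0 0.6;0 0 0 0 0.75;0 0 0 0 0.75;0 0 0 0 0.75;0 0 0 0 0.75;0 0 0 0 0.75'; python3 -m inch '0 0 -2 0 0.75;0 0 -5 0 0.75;3 0 -9 0 0.75;6 0 -13 0 0.75;8 0 -16 0 0.75;8 0 -16 0 0.75;8 0 -16 0 0.75;8 0 -16 0 0.75'
python3 - <<'E'
from h import *
np.set_printoptions(precision=4,suppress=True)
c=shot("top");t=c
for x in manip.cut_out(c,"block"):
    if np.hypot(*(np.array(x["centre"])-(360,195)))<40:
        pts=np.array([atz(c,(u,v),.13)[:2] for v,u in np.argwhere(x["pixels"])]); print("rect",x["confidence"],cv2.minAreaRect((pts*1000).astype(np.float32)))
w=shot("wrist"); s=shot("side")
cv2.imwrite("pics/place.png",np.vstack([np.hstack([cv2.resize(s["color"][190:310,250:410],(400,300)),cv2.resize(t["color"][130:235,260:400],(400,300))]),np.hstack([cv2.resize(w["color"],(400,300)),np.zeros((300,400,3),np.uint8)])])[:,:,::-1])
for l in["guard_handle","guard_pointer","mark_pointer","guard_hinge"]:
    L=[]
    for c in(t,s,w):
        r=manip.landmark_of(c,l)[:1]; 
        for x in r: L.append((c,np.array(x["centre"])))
        print(l,[(np.round(x["centre"],1),round(x["confidence"],2)) for x in r])
    if len(L)>1: print(tri(L[:2]),tri(L)[0])
E
python3 w.py w3.png;python3 f.py | grep -E "yaw (-[3-9]\.|8[2-6])"
```

```text
t: 7.95
ee_pos: [0.5569, -0.1731, 0.097]
ee_rot: [180.0, -0.2, 84.4]
force: [-0.2, 8.8, 7.5]
width: 0.0443
finger_force: 42.4
t: 8.45
ee_pos: [0.5559, -0.1764, 0.0967]
ee_rot: [-180.0, 0.0, 84.2]
force: [-0.7, -0.1, 0.3]
width: 0.0645
finger_force: 0.0
t: 9.12
ee_pos: [0.564, -0.0969, 0.2566]
ee_rot: [180.0, 0.0, 84.3]
force: [0.6, 0.2, -0.8]
width: 0.0644
finger_force: 0.0
guard_handle [(array([281.1, 187.5]), 0.89)]
guard_handle [(array([298.1, 186.1]), 0.9)]
guard_handle [(array([246.2,  17.8]), 0.63)]
(array([0.5549, 0.0132, 0.2044]), [array([-0. ,  0.2]), array([ 0.2, -0. ])]) [0.5558 0.0138 0.2038]
guard_pointer [(array([260.6, 184.8]), 0.68)]
guard_pointer [(array([304.4, 201.6]), 0.63)]
guard_pointer []
(array([0.5804, 0.0603, 0.1296]), [array([ 0.5, -2.5]), array([-2.2,  0.3])]) [0.5804 0.0603 0.1296]
mark_pointer [(array([259.4, 164.8]), 0.59)]
mark_pointer [(array([314.3, 172.3]), 0.64)]
mark_pointer []
(array([0.608 , 0.0597, 0.2169]), [array([ 0.4, -1.8]), array([-1.4,  0.3])]) [0.608  0.0597 0.2169]
guard_hinge [(array([282.9, 128.8]), 0.86)]
guard_hinge [(array([353.5,
[... 2590 characters left out ...]
0 yaw 84.2 y@.57 0.2997 z0.125 yaw 84.2 y@.57 0.2616
[357. 187. 362. 108.] z0.090 yaw 84.1 y@.57 -0.6775 z0.125 yaw 84.1 y@.57 -0.6047
[366. 108. 361. 187.] z0.090 yaw 84.3 y@.57 -0.7261 z0.125 yaw 84.3 y@.57 -0.6479
[403. 186. 410. 108.] z0.090 yaw 84.1 y@.57 -1.0594 z0.125 yaw 84.1 y@.57 -0.9433
[244. 112. 246. 184.] z0.090 yaw 84.2 y@.57 0.2696 z0.125 yaw 84.2 y@.57 0.2349
[255. 303. 253. 238.] z0.090 yaw 84.8 y@.57 0.2611 z0.125 yaw 84.8 y@.57 0.2273
[312. 253. 310. 319.] z0.090 yaw 84.0 y@.57 -0.3020 z0.125 yaw 84.0 y@.57 -0.2719
[364.  21. 287.  21.] z0.090 yaw -6.0 y@.57 0.0379 z0.125 yaw -6.0 y@.57 0.0303
[353.  59. 441.  59.] z0.090 yaw -5.5 y@.57 0.0096 z0.125 yaw -5.5 y@.57 0.0053
```

View pics/place.png

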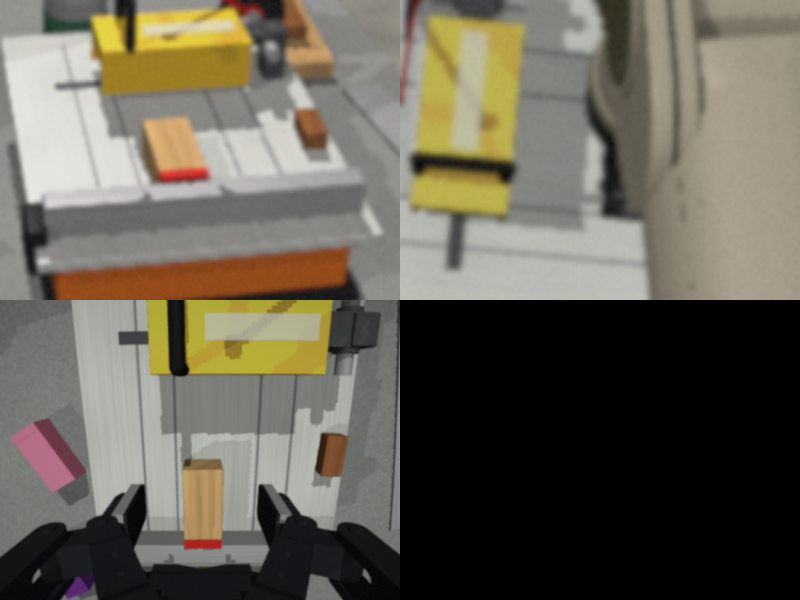

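The placing picture shows the block flat and square: its red end meets the fence at wrist picture (203,545), and its sides run at 84.2° against the fence's −5.8°. Next is the guard handle; the mark comes out at about 0.645 rad.

```bash
python3 -m inch '4 -0.7 0 0 0.75;8 -1.5 0 0 0.75;10.9 -2 0 0 0.75;10.9 -2 0 0 0.75;10.9 -2 2.5 0 0.75;10.9 -2 5 0 0.75;10.9 -2 7.1 0 0.75;10.9 -2 7.1 0 0.75;10.9 -2 7.1 0 0.75' 50;  python3 - <<'E'
from h import *
p,Rm,s=pose()
w=shot("wrist");t=shot("top");d=shot("side")
for l in["guard_handle","guard_hinge"]:
    L=[]
    for c in(t,d,w):
        r=manip.landmark_of(c,l)[:1]; L+=[(c,np.array(x["centre"])) for x in r]; print(l,[(np.round(x["centre"],1),round(x["confidence"],2)) for x in r])
    print(tri(L))
cv2.imwrite("pics/h.png",np.hstack([cv2.resize(w["color"],(400,300)),cv2.resize(d["color"][120:260,230:417],(400,300))])[:,:,::-1])
E
```

```text
t: 11.12
ee_pos: [0.5546, 0.0138, 0.1856]
ee_rot: [-179.9, 0.0, 84.3]
force: [0.5, 0.2, 1.0]
width: 0.0641
finger_force: 0.0
guard_handle [(array([381.3, 197.9]), 0.21)]
guard_handle [(array([298.8, 186.9]), 0.9)]
guard_handle [(array([289.4, 296.4]), 0.7)]
(array([ 0.53737677, -0.09130315,  0.22502401]), [array([-51.5,  -3.9]), array([ 3.9, 11.1]), array([-23.2, 253.1])])
guard_hinge []
guard_hinge [(array([354. , 207.2]), 0.94)]
guard_hinge [(array([555.1, 232.6]), 0.96)]
(array([ 0.71106115, -0.00218979,  0.13140747]), [array([ 0.3, -0.3]), array([-2.4, -0.2])])
```

View pics/h.png

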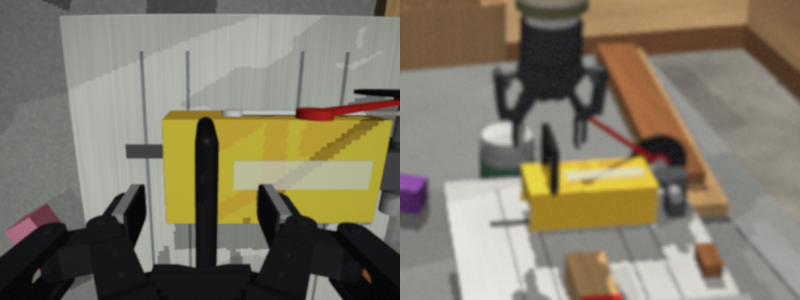

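The bar (wrist column about 207) lies midway between the fingers, and the fingers straddle its top in the side view. I'll close on it.

```bash
python3 -m inch '0 0 0 0 0.4;0 0 0 0 0;0 0 0 0 0;0 0 0 0 0;0 0 0 0 0;0 0 0 0 0;0 0 0 0 0;0 0 0 0 0;0 0 0 0 0;0 0 0 0 0;0 0 0 0 0' 50
```

```text
t: 12.48
ee_pos: [0.5571, 0.0137, 0.1862]
ee_rot: [179.7, -0.1, 84.2]
force: [12.7, 0.5, -6.2]
width: 0.0102
finger_force: 48.7
```

```bash
python3 -m inch '0 0.25 0 0 0;0 0.5 -0.6 0 0;0 0.85 -1.2 0 0;0 1.2 -1.8 0 0;0 1.55 -2.4 0 0;0 1.95 -2.95 0 0;0 2.35 -3.5 0 0;0 2.8 -4.0 0 0;0 3.25 -4.5 0 0;0 3.7 -5.0 0 0;0 4.2 -5.5 0 0;0 4.7 -5.95 0 0;0 5.25 -6.35 0 0;0 5.8 -6.8 0 0;0 6.35 -7.15 0 0;0 6.8 -7.45 0 0;0 7.2 -7.7 0 0;0 7.2 -7.7 0 0;0 7.2 -7.7 0 0;0 7.2 -7.7 0 0' 60
cat > m.py <<'E'
from h import *
import sys
np.set_printoptions(precision=4,suppress=True)
p,Rm,s=pose(); print(p,s["force"],s["width"])
cs={n:shot(n) for n in("side","wrist","top")}
X=np.array([.9949,-.1011,0]); H=np.array([.711,-.002,.135])
for l in["guard_pointer","mark_pointer","guard_handle"]:
    L=[]
    for n,c in cs.items():
        r=manip.landmark_of(c,l)[:1]; print(l,n,[(np.round(x["centre"],1),round(x["confidence"],2)) for x in r])
        L+=[(c,np.array(x["centre"])) for x in r if x["confidence"]>.4]
    if len(L)>1:
        P,e=tri(L); v=H-P; print(P,e,"angle",np.arctan2(-v[2],v@X))
d=cs["side"]["color"][135:240,260:400];w=cs["wrist"]["color"]
cv2.imwrite("pics/"+sys.argv[1],np.hstack([cv2.resize(d,(400,300),interpolation=cv2.INTER_CUBIC),cv2.resize(w,(400,300))])[:,:,::-1])
E
python3 m.py g1.png
```

```text
t: 14.15
ee_pos: [0.6252, 0.0069, 0.2659]
ee_rot: [-179.9, 0.1, 84.3]
force: [-19.4, -0.8, 19.1]
width: 0.0099
finger_force: 59.2
[0.6252 0.0069 0.2659] [-19.4248  -0.8176  19.116 ] 0.009913664158433177
guard_pointer side [(array([312.1, 179.1]), 0.84)]
guard_pointer wrist [(array([235.2, 158.2]), 0.69)]
guard_pointer top []
[0.6034 0.0503 0.2022] [array([-0.1, -0. ]), array([0.3, 0.1])] angle 0.5388987426656832
mark_pointer side [(array([311.9, 173.5]), 0.48)]
mark_pointer wrist [(array([241.4, 138.6]), 0.84)]
mark_pointer top [(array([257.8, 163.7]), 0.39)]
[0.6078 0.0621 0.2128] [array([0.6, 0.1]), array([-3.1, -0.7])] angle 0.6190650191734839
guard_handle side [(array([325.4, 159.9]), 0.61)]
guard_handle wrist [(array([281. , 292.9]), 0.82)]
guard_handle top [(array([201.8, 199.6]), 0.54)]
[0.5946 0.0828 0.2899] [array([-18.9, -15.2]), array([-122.2, -197.7]), array([ 44.9, -38. ])] angle 0.8940740729589626
```

View pics/g1.png

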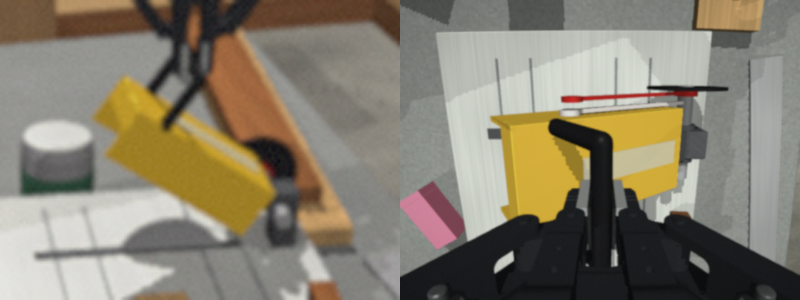

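The picture shows the guard raised and the white tip close to the red tip (wrist picture about (572,112) against (571,99)), a little different from what the network reported. I'll first relieve the radial load, then look closer.

```bash
python3 -m inch '0 -0.15 -0.3 0 0;0 -0.15 -0.3 0 0;0 -0.15 -0.3 0 0;0 -0.15 -0.3 0 0;0 -0.15 -0.3 0 0'
python3 - <<'E'
from h import *
np.set_printoptions(precision=4,suppress=True)
w=shot("wrist");s=shot("side")
for n,c in(("w",w),("s",s)):
    for l in["guard_pointer","mark_pointer"]:
        print(n,l,[(np.round(x["centre"],1),round(x["confidence"],2)) for x in manip.landmark_of(c,l)[:2]])
a=cv2.resize(w["color"][115:185,215:305],(780,600),interpolation=cv2.INTER_CUBIC)
b=cv2.resize(s["color"][155:215,290:368],(780,600),interpolation=cv2.INTER_CUBIC)
cv2.imwrite("pics/z1.png",np.vstack([a[:300+0] if 0 else cv2.resize(a,(390,300)),cv2.resize(b,(390,300))])[:,:,::-1])
p,Rm,st=pose();print(p,st["force"],w["o"])
E
```

```text
t: 15.17
ee_pos: [0.6245, 0.0069, 0.2657]
ee_rot: [-179.9, 0.0, 84.3]
force: [-6.8, -0.0, -2.0]
width: 0.0098
finger_force: 60.7
w guard_pointer [(array([235.3, 157.8]), 0.57), (array([283.2, 288.3]), 0.19)]
w mark_pointer [(array([242.4, 137.4]), 0.72), (array([392.6, 197.1]), 0.59)]
s guard_pointer [(array([312.9, 176.1]), 0.7)]
s mark_pointer []
[0.6245 0.0069 0.2657] [-6.8943  0.407  -2.6418] [0.6316 0.0749 0.4075]
```

View pics/z1.png

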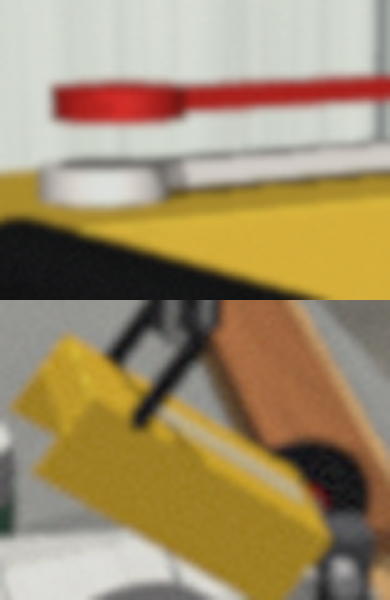

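```bash
cat > q.py <<'E'
from h import *
np.set_printoptions(precision=4,suppress=True)
w=shot("wrist"); im=w["color"][115:185,215:305].astype(int); hsv=cv2.cvtColor(w["color"],cv2.COLOR_RGB2HSV)
X=np.array([.9949,-.1011,0]); Y=np.array([.1011,.9949,0]); H=np.array([.7115,-.0015,.135])
def tip(th,y): return H-X*.135*np.cos(th)+Y*y+np.array([0,0,.135*np.sin(th)])
for th in(.56,.58,.60,.62,.64,.66): print(th,proj(w,tip(th,.045)),proj(w,tip(th,.055)))
h,s,v=[hsv[:,:,i].astype(int) for i in range(3)]
red=((h<8)|(h>172))&(s>140)&(v>90); red[:125]=0;red[:, :215]=0;red[150:]=0; red[:,300:]=0
r=np.argwhere(red); 
for row in range(130,166):
    rr=np.where(red[row])[0]; print(row,(rr.min(),rr.max()) if len(rr) else None, "white row",' '.join("%d/%d"%(s[row,k],v[row,k]) for k in range(222,260,2)) if row>=150 else "")
E
python3 q.py
```

```text
0.56 [232.8144 151.4155] [232.1902 132.8611]
0.58 [234.9509 151.8943] [234.3468 133.1354]
0.6 [237.2267 152.3774] [236.6451 133.4123]
0.62 [239.6446 152.8648] [239.088  133.6916]
0.64 [242.2073 153.356 ] [241.6783 133.9732]
0.66 [244.9173 153.8508] [244.4188 134.2571]
130 None white row 
131 None white row 
132 None white row 
133 None white row 
134 (np.int64(287), np.int64(299)) white row 
135 (np.int64(234), np.int64(299)) white row 
136 (np.int64(229), np.int64(299)) white row 
137 (np.int64(228), np.int64(299)) white row 
138 (np.int64(228), np.int64(287)) white row 
139 (np.int64(228), np.int64(271)) white row 
140 (np.int64(228), np.int64(257)) white row 
141 (np.int64(229), np.int64(255)) white row 
142 (np.int64(231), np.int64(252)) white row 
143 None white row 
144 None white row 
145 None white row 
146 None white row 
147 None white row 
148 None white row 
149 None white row 
150 None white row 11/215 12/219 9/218 11/216 11/210 11/202 11/201 10/201 10/202 11/204 12/198 12/199 10/205 11/204 10/203 10/200 13/199 12/198 11/191
151 None white row 11/215 11/216 11/214 10/207
[... 1568 characters left out ...]
/167 79/136 164/132 189/144 192/154
162 None white row 184/168 140/162 88/169 64/172 47/180 38/194 35/199 29/199 26/199 26/199 32/193 43/185 54/180 74/178 96/167 143/152 184/155 188/164 190/166
163 None white row 187/168 174/166 148/169 129/166 106/168 89/178 82/181 80/182 77/182 77/182 88/176 104/170 117/168 137/171 155/169 179/164 188/167 189/169 186/171
164 None white row 190/157 187/164 182/168 176/167 164/169 149/171 147/172 145/172 145/172 144/172 152/171 163/169 172/168 179/171 183/171 188/171 190/172 189/174 187/177
165 None white row 186/129 189/146 189/158 188/167 185/168 184/169 183/169 183/170 182/171 182/171 185/171 185/172 189/173 187/177 190/180 186/182 187/184 187/188 186/193
```

White reads about 0.615 rad and red about 0.646 by the wrist view, so I'll raise it 0.03 more.

```bash
python3 -m inch '0 0.15 -0.09 0 0;0 0.3 -0.18 0 0;0 0.45 -0.27 0 0;0 0.45 -0.27 0 0;0 0.45 -0.27 0 0;0 0.45 -0.27 0 0;0 0.45 -0.27 0 0;0 0.45 -0.27 0 0'
cat > r.py <<'E'
from h import *
import sys
w=shot("wrist"); hsv=cv2.cvtColor(w["color"],cv2.COLOR_RGB2HSV)
h,s,v=[hsv[:,:,i].astype(int) for i in range(3)]
for row in range(135,143): print(row,' '.join("%d"%s[row,k] for k in range(224,238)))
for row in range(152,164): print(row,' '.join("%d/%d"%(s[row,k],v[row,k]) for k in list(range(222,236))+list(range(248,262,2))))
save(w,sys.argv[1],(205,115,305,185),6)
E
python3 r.py z2.png
```

```text
t: 16.18
ee_pos: [0.6287, 0.0065, 0.2682]
ee_rot: [-179.8, 0.0, 84.3]
force: [-7.6, 1.3, -3.1]
width: 0.0097
finger_force: 60.6
135 156 163 165 166 169 171 181 183 184 183 183 183 183 182
136 202 206 204 205 208 207 209 209 208 205 206 205 203 205
137 212 209 210 213 212 209 209 210 209 205 205 206 207 206
138 212 210 210 210 209 209 210 206 206 207 206 204 205 205
139 210 212 212 210 212 208 209 209 208 207 207 206 205 203
140 208 209 210 209 209 210 210 209 208 206 206 206 204 205
141 185 193 195 196 196 196 196 196 196 195 194 196 196 195
142 119 130 138 141 142 143 144 144 145 145 145 143 142 144
152 11/194 9/188 8/183 10/178 9/172 9/167 8/157 10/150 9/147 10/147 11/145 11/141 9/137 9/136 9/141 12/167 12/191 12/192 13/192 13/192 12/192
153 11/179 10/174 12/171 11/167 13/163 11/158 10/146 11/136 12/130 12/130 12/130 10/127 14/127 12/125 12/143 14/170 14/198 14/201 13/201 15/204 14/204
154 13/172 13/175 14/178 13/178 14/178 14/177 15/170 14/163 13/160 11/159 10/159 10/159 10/159 8/159 14/150 13/177 14/206 14/207 14/207 13/208 14/207
155 15/171 14/180 14/186 13/191 14/195 14/197 14/
[... 605 characters left out ...]
 5/222 5/223 5/224 5/224 21/145 68/132 94/139 104/133 112/128 124/125 139/123
160 18/167 17/180 15/190 14/199 15/206 14/212 15/218 12/219 8/220 7/221 5/222 5/223 5/224 5/224 36/149 118/140 166/149 175/147 178/146 182/147 182/147
161 38/168 30/177 25/186 21/193 19/202 20/207 18/212 15/217 12/219 8/221 7/221 5/222 5/222 6/224 76/158 156/159 187/164 187/165 188/164 188/164 187/166
162 86/169 72/174 58/177 46/181 41/188 37/193 36/200 30/206 25/211 22/213 19/213 17/213 17/214 17/214 127/166 176/167 190/169 191/170 189/170 189/170 189/170
163 144/170 130/171 115/171 102/172 92/177 88/180 83/184 74/189 65/193 60/194 59/194 59/195 57/194 55/194 171/170 186/170 189/171 188/172 190/172 187/173 189/174
```

View pics/z2.png

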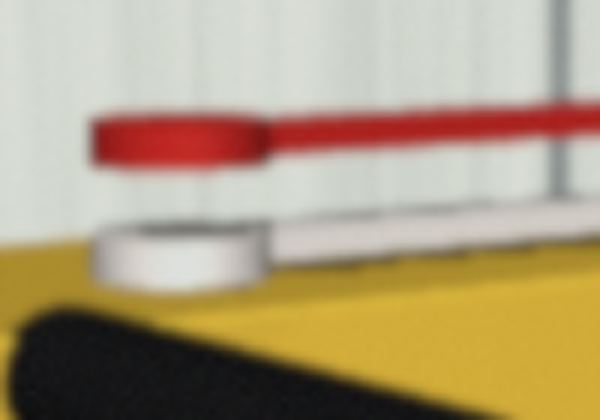

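The white and red tips now line up in the close crop (left edges both at column 92, right edges at 270 and 272). The force is steady, at about the spring load.

```bash
python3 -m inch '0 0.05 -0.03 0 0;0 0.05 -0.03 0 0;0 0.05 -0.03 0 0;0 0.05 -0.03 0 0' && python3 -c "
from workcell import manip
print(manip.hand_in())"
```

```text
t: 16.57
ee_pos: [0.6291, 0.0065, 0.2684]
ee_rot: [-179.8, 0.0, 84.3]
force: [-7.9, 1.4, -3.1]
width: 0.0097
finger_force: 60.6
the job is handed in; nothing more can be done
None
```

The job is handed in at 16.6 s, with no verdict returned: the block's red end sits square and flush on the fence and is released, and the gripper is holding the guard up with its white pointer in line with the red one (about 0.65 rad).

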